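# Restock the fittings drawer from a scoop tote

## Task

Pull the green drawer under the shelf fully open, up to its stop, by its yellow handle. Then lift the blue tote by its black carrying bar and tip all five pipe fittings out of it into the drawer, and stand the empty tote upright on the table again, leaving the drawer fully open and the screw bin, spray can and valve where they are.

Things in the scene. Friction and masses are not known exactly. Their poses are not given: they have to be found in the camera images.
- rack: pale blue-grey steel shelf bay, fixed, somewhat yawed. Origin at table level, mid of the closed drawer's front plane; its -x points out of the front, towards the robot: the drawer slides along it. Drawer case 270 wide (y), 250 deep, 150 high. Side panels at y = +-172, z 0 to 170, from x = 10 mm back. Stock bins stand on its shelf board from x = +50 mm back, up to 275 above the table
- shelf_edge (a point): mid of the lower front edge of the shelf board above the drawer, 170 above the table, 38 mm out from the closed drawer's front plane; axes as the rack's. Board 360 wide, 18 thick, reaching back from here. A gripper pointing straight down at the closed drawer's handle hits it; leaning 35 to 45 degrees from vertical (wrist towards the robot) clears it. Partly open, the handle is free from above
- drawer (a joint): opening of the green-fronted steel drawer, in m: 0 closed, grows as it is pulled out. It starts closed or slightly ajar, slides stiffly (about 5 N and more when moved quickly), stays where it is left, and ends at a firm stop near 0.19
- handle (a point): centre of the drawer's yellow upright grip bar: 12 x 12 in plan, 52 tall, 50 mm in front of the drawer's front face on two thin struts 20 mm above and below this point, free at both sides; 97 mm above the table. Moves with the drawer; axes as the rack's
- drawer_floor (a point): mid of the front edge of the drawer's inner floor, at the inner face of the green front, 60 mm above the table; moves with the drawer, axes as the rack's. The inside runs from here 223 mm to +x and 113 to either side in y; side and back walls rise 60 above this floor, the 12 mm thick front 77. Fully open, about 140 mm of it behind its front is open to the sky, the rest is under the shelf board
- tote: blue scoop tote 130 long (x) x 90 wide (y), loose, about 0.25 kg empty. Origin: centre of its underside. Floor 4 thick, side walls 46 high (28 near the front), back wall at +x 46 high; the -x end is a fully open pouring front without a lip. A black carrying bar spans it along y over the middle
- tote_bar (a point): centre of the tote's carrying bar, 89 mm above the tote's underside: the bar is 12 thick (x) and 22 high (z) with flat faces, 90 mm free between its two 14 mm wide uprights; axes as the tote's. The fittings stay 35 mm below the bar.
- fitting1: brass hex bushing, about 30 mm across and 28 tall, 40 g or so; starts standing in the tote. Origin: centre of its underside
- fitting2: yellow plastic cap, about 30 mm across and 28 tall, 40 g or so; starts standing in the tote. Origin: centre of its underside
- fitting3: red plastic cap, about 30 mm across and 28 tall, 40 g or so; starts standing in the tote. Origin: centre of its underside
- fitting4: brass and steel hex bushing, about 30 mm across and 28 tall, 40 g or so; starts standing in the tote. Origin: centre of its underside
- fitting5: green plastic cap, about 30 mm across and 28 tall, 40 g or so; starts standing in the tote. Origin: centre of its underside
- screw_bin: bystander: ivory picking bin 85 x 85 x 55 full of screws and caps. Origin: centre of underside
- can: bystander: grey spray can, 54 diameter, 150 tall, red cap. Origin: centre of underside
- valve: bystander: brass and steel ball valve with a red lever, 90 long, 51 high. Origin: middle of underside

How it is judged:
By the outcome, as a careful person would: the job done as asked, in the order asked, and still so for the second after the job is handed in, with the robot touching nothing.
It also fails if it takes over 72 s, if anything falls off the work surface, if the arm or the gripper's body presses on something with over 40 N, if the wrist force passes 120 N, or if a joint passes its speed limit or range.

## Robot

A 7-joint arm with a two-finger parallel gripper is mounted at the origin on the work surface. World frame = base frame: x ahead of the robot, y to its left, z up, the work surface at z = 0. Lengths are in m, angles in degrees, forces in N, time in s.
With the tool pointing down it reaches from about 0.425 to 0.875 m from the base axis. Payload 4.7 kg.
Tool frame: the origin (TCP) lies on the centre line of the jaws, within the pads' length; the fingertips stand 22 mm ahead of it and the grasp point (between the pads) lies 3 mm ahead of it (arm.tips_ahead is the distance from the TCP to the fingertips, in m); z points along the fingers, y is the direction in which the jaws open and shut (so a half turn about z gives the same grasp; the last joint's range is limited). The gripper opens to 87 mm and grips with 3 to 60 N. Pads are 19 mm wide; open, the fingers measure 117 mm over their backs; the gripper's body (75 mm by 190 mm) begins 51 mm behind the grasp point.
Start: joints at [64.234, 18.392, -4.016, 83.108, 1.295, 78.541, -3.26], TCP at [0.291, -0.581, 0.245] pointing down, gripper open.
Joint ranges: [-163.93, 163.93], [-17.29, 119.83], [-79.2, 71.16], [3.27, 140.29], [-89.18, 269.18], [5.43, 117.66], [-154.24, 154.24]. Speed limits (degrees/s): [147.25, 147.25, 180, 180, 180, 180, 180].

## Interface

Orientations are given as [roll, pitch, yaw] about the fixed x, y, z axes, in that order (R = Rz(yaw) Ry(pitch) Rx(roll)).
In Python, from workcell import read_state, vision, ticket, arm gives the robot as it stands. The module is installed in compiled form; this text tells all that it offers.
- The arm moves only by the tool carry_out, never from a script. Its argument "series" is a list of rows, each a list of 4 numbers: the shift along the world's x, y, z in mm, then the turn about the world's z in rad. In form: [[x, y, z, turn], ...]. A call has 1 to 20 rows; each row shifts and turns the commanded pose from where the row before left it; what a row does not reach is not made up. A row lasts 1/10 s, in which the tool goes at most 50 mm and 8.59 degrees, less where a joint would pass 70% of its speed; a pose out of reach is approached as far as the arm can. A call with a gripper value outside its range is refused whole. "gripper" is the closure, from 0 (fully open) to 1 (shut), set as the call begins (left out, the last holds). The fingers move at their own pace and stop on an object; "force" is the grip in N (left out, the last holds). Time passes only in rows, so rows that do not move let the fingers close. It gives the time, the measured TCP pose, the force and the opening at its end, in the units of the state.
- read_state(): the state, without advancing time (a new reading comes with each control period).
- vision.snapshot(name): name is "scene" or "side" or "wrist"; returns (picture, depth): 400x640x3 uint8, red, green, blue; 400x640 float32, m along the optical axis (not along the pixel's ray), 0 where there is no reading.
- vision.calibration(name): a dict with "intrinsics" (3x3 intrinsics, pixels), "distortion" ([k1, k2, p1, p2, k3] as OpenCV has them; the pictures are not rectified), "T" (4x4, takes a point from camera to world coordinates); the wrist camera has in their place "T_tool_cam" (4x4, takes a point from camera to tool coordinates, whose origin is the TCP and whose axes are the flange's). Camera axes: x right, y down, z forward; pixel columns grow to the right and rows downward; lengths in m; the calibration is good to about 2 mm. A picture is of the moment at which its call begins: read the wrist's pose just before it. calibration takes no time and is no camera call.
- ticket.sign_off(): hands the job in, once; it reports no verdict.
The state is a dict: "clock": time; "q": joint angles; "dq": joint speeds; "joint_torque": joint torques, N m; "eef_pos": TCP position; "eef_rot": TCP orientation; "ft_force": force on the tool from outside, world axes, zero at the start; "torque": the same for the moment, N m; "finger_gap": finger opening in m.
Only numpy, scipy, OpenCV 4.12 (cv2) and the standard library are available. Lean on these libraries where they do the work, as an engineer would, in place of code of your own. Each camera call takes 0.05 s, during which the arm holds its last target. There are 200 camera calls.

## Working session

There is one attempt and no reset: what is moved stays moved. The work goes in short steps, Python scripts to look and compute and a tool call to move; the robot and the scene stay as the last step left them, time stands still between calls to the robot, and variables do not carry over. Pictures are saved under pics/ and viewed, about 8 in all and at most 12, crops included, and the job is handed in when it is done.

Besides the shell and the picture viewer there is one more tool, called after "Call:" by a JSON object that holds its "op" and its "data". carry_out: Moves the arm, as the interface text tells. Its arguments: {"type":"object","properties":{"series":{"type":"array","items":{"type":"array","items":{"type":"number"}}},"gripper":{"type":"number"},"force":{"type":"number"}},"required":["series"]}

```bash
mkdir -p pics
cat > h.py <<'E'
import numpy as np, cv2
from workcell import read_state, vision, ticket, arm
from scipy.spatial.transform import Rotation as Ro
def cam(name):
    c=vision.calibration(name); K=np.array(c["intrinsics"]); d=np.array(c["distortion"])
    if "T" in c: return K,d,np.array(c["T"])
    s=read_state(); T=np.eye(4); T[:3,:3]=Ro.from_euler('xyz',s["eef_rot"],degrees=True).as_matrix(); T[:3,3]=s["eef_pos"]
    return K,d,T@np.array(c["T_tool_cam"])
def cast(C,uv,z):
    K,d,T=C; uv=np.float64(uv).reshape(-1,1,2); p=cv2.undistortPoints(uv,K,d)[:,0]
    r=np.c_[p,np.ones(len(p))]@T[:3,:3].T; o=T[:3,3]
    return o+r*((z-o[2])/r[:,2])[:,None]
def snap(name,fn):
    C=cam(name); im,dep=vision.snapshot(name); cv2.imwrite(fn,im[:,:,::-1]); np.savez(fn[:-4]+'.npz',im=im,dep=dep,T=C[2]); return C,im,dep
def cloud(C,dep):
    K,d,T=C; v,u=np.mgrid[:dep.shape[0],:dep.shape[1]]
    p=cv2.undistortPoints(np.float64(np.c_[u.ravel(),v.ravel()]).reshape(-1,1,2),K,d)[:,0]
    z=dep.ravel(); P=np.c_[p*z[:,None],z]@T[:3,:3].T+T[:3,3]
    P[z==0]=np.nan; return P.reshape(*dep.shape,3)
E
python3 - <<'E'
from h import *
print(read_state())
for n in ("scene","side"):
    C,_,_=snap(n,f"pics/{n}0.png"); print(n,C[2].round(3).tolist())
E
```

```text
{'clock': 0.0, 'q': array([64.23326545, 18.4405735 , -4.01613558, 83.1754544 ,  1.2936653 ,
       78.54088737, -3.26142671]), 'dq': array([ 0.00518205, -0.00919364, -0.13773429, -0.06355692, -0.09532116,
        0.01013504,  0.0095423 ]), 'joint_torque': array([-1.51309710e-04, -4.91293573e+01, -4.03990243e-01, -3.12527382e+01,
       -6.39684917e-02,  4.37988248e-02,  1.80615825e-04]), 'eef_pos': array([ 0.29052291, -0.5808812 ,  0.24343955]), 'eef_rot': array([-1.79888258e+02,  4.28275961e-03,  2.65753808e+01]), 'ft_force': array([-0.28919731,  0.51697328,  0.56670951]), 'torque': array([-0.0562185 ,  0.03934591,  0.00332324]), 'finger_gap': 0.08715808629575815}
scene [[0.988, 0.127, -0.089, 0.706], [0.155, -0.753, 0.639, -0.997], [0.014, -0.645, -0.764, 1.358], [0.0, 0.0, 0.0, 1.0]]
side [[-0.929, -0.269, 0.256, 0.244], [-0.371, 0.646, -0.667, 0.857], [0.014, -0.715, -0.699, 1.009], [0.0, 0.0, 0.0, 1.0]]
```

View pics/scene0.png

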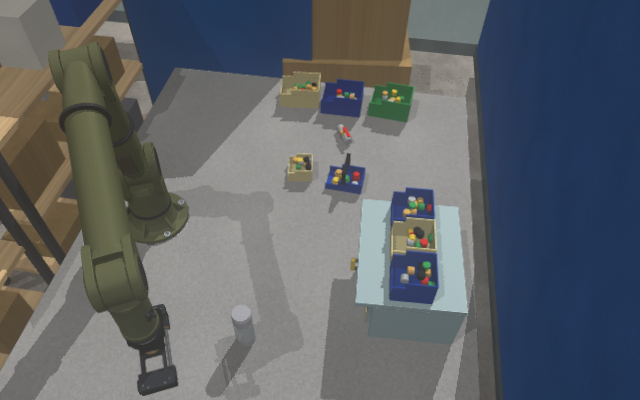

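View pics/side0.png

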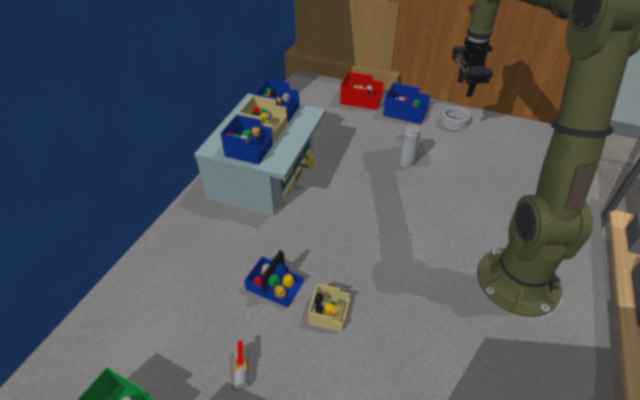

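The scene view shows the shelf at (360–465, 200–340), with the yellow handle at (354,264), the tote at (346,178), the screw bin at (300,168), the valve at (345,133) and the can at (243,325). The side view shows the tote at (275,280) and the handle at (308,160).

Run:
```python
from h import *
for n in ("scene","side"):
    f=np.load(f"pics/{n}0.npz"); C=cam(n); P=cloud(C,f['dep']); im=f['im']; hsv=cv2.cvtColor(im,cv2.COLOR_RGB2HSV)
    print(n)
    def rep(nm,m):
        Q=P[m]; Q=Q[~np.isnan(Q[:,0])]; print(nm,len(Q), 'min',np.percentile(Q,3,axis=0).round(3),'med',np.median(Q,0).round(3),'max',np.percentile(Q,97,axis=0).round(3)) if len(Q) else print(nm,0)
        return Q
    x,y,z=P[...,0],P[...,1],P[...,2]
    # shelf board top
    S=(abs(z-0.188)<.006)&(x>.5)
    nl,lab,st,_=cv2.connectedComponentsWithStats(S.astype(np.uint8)); k=1+st[1:,4].argmax(); Q=rep('board',lab==k)
    r=cv2.minAreaRect(np.float32(Q[:,:2]*1000)); print(r, cv2.boxPoints(r).round(0).tolist())
    ye=(hsv[...,0]>15)&(hsv[...,0]<35)&(hsv[...,1]>120)&(z>.06)&(z<.14)&(x>.5)
    nl,lab,st,ce=cv2.connectedComponentsWithStats(ye.astype(np.uint8))
    for i in range(1,nl):
        if st[i,4]>8: print(st[i],end=' '); rep('yel',lab==i)
    bl=(hsv[...,0]>108)&(hsv[...,0]<128)&(hsv[...,1]>120)&(z<.06)&(z>.005)&(x>.4)
    nl,lab,st,ce=cv2.connectedComponentsWithStats(cv2.dilate(bl.astype(np.uint8),np.ones((3,3))))
    for i in range(1,nl):
        if st[i,4]>200:
            print(st[i],end=' '); Q=rep('blue',(lab==i)&bl); r=cv2.minAreaRect(np.float32(Q[:,:2]*1000)); print(r)
    bk=(hsv[...,2]<70)&(z>.068)&(z<.11)&(x>.3)
    nl,lab,st,ce=cv2.connectedComponentsWithStats(bk.astype(np.uint8))
    for i in range(1,nl):
        if st[i,4]>20:
            print(st[i],end=' '); Q=rep('black',(lab==i)); r=cv2.minAreaRect(np.float32(Q[:,:2]*1000)); print(r)
```

```text
scene
board 6315 min [ 0.706 -0.315  0.183] med [ 0.791 -0.175  0.187] max [0.985 0.027 0.192]
((844.415283203125, -137.11846923828125), (288.9140319824219, 367.0393371582031), 3.1004416942596436) [[690.0, 38.0], [710.0, -328.0], [999.0, -313.0], [979.0, 54.0]]
[392  89   5   6  21] yel 21 min [0.751 0.725 0.062] med [0.76  0.736 0.066] max [0.767 0.763 0.072]
[383  91   5   4  15] yel 15 min [0.715 0.714 0.062] med [0.722 0.722 0.069] max [0.731 0.74  0.073]
[351 258   4  12  30] yel 30 min [ 0.684 -0.154  0.077] med [ 0.687 -0.15   0.105] max [ 0.691 -0.145  0.125]
[ 513    0   83  400 4021] blue 2233 min [ 1.342 -0.39   0.007] med [1.346 0.237 0.032] max [1.349 1.537 0.058]
((1345.1044921875, 644.337646484375), (12.653038024902344, 2152.524658203125), 0.09167707711458206)
[322  82  42  23 520] blue 279 min [0.473 0.702 0.008] med [0.547 0.756 0.04 ] max [0.624 0.764 0.059]
((548.5304565429688, 700.1471557617188), (156.6377716064453, 134.0985565185547), 0.1175958663225174)
[342 154   8  25  80] black 80 min [0.61  0.215 0.072] med [0.618 0.252 0.097] max [0.624 0.309 0.104]
((618.4
[... 1888 characters left out ...]
2188, -226.2335205078125), (3.927487373352051, 78.98343658447266), 3.799914836883545)
[280 157  28  34 144] black 144 min [ 0.702 -0.173  0.069] med [ 0.732 -0.115  0.08 ] max [ 0.739 -0.016  0.102]
((716.3409423828125, -99.6256332397461), (40.49219512939453, 174.1446990966797), 2.907844066619873)
[261 251  23  35 251] black 251 min [0.608 0.224 0.075] med [0.613 0.279 0.098] max [0.622 0.319 0.103]
((615.4131469726562, 270.86328125), (97.56611633300781, 13.993165016174316), 85.9289321899414)
[ 81 371  28  29 157] black 157 min [0.821 0.648 0.068] med [0.826 0.681 0.076] max [0.829 0.709 0.085]
((825.1619262695312, 679.1008911132812), (66.73138427734375, 5.26304817199707), 84.07365417480469)
```

Run:
```python
import cv2
a=cv2.imread('pics/scene0.png'); b=cv2.imread('pics/side0.png')
A=cv2.resize(a[120:320,280:420],None,fx=2.9,fy=2.9,interpolation=2); B=cv2.resize(b[120:320,190:350],None,fx=2.45,fy=2.9,interpolation=2)
cv2.imwrite('pics/crop1.png',cv2.hconcat([A,B])[:600,:800])
```

```text
(no output)
```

View pics/crop1.png

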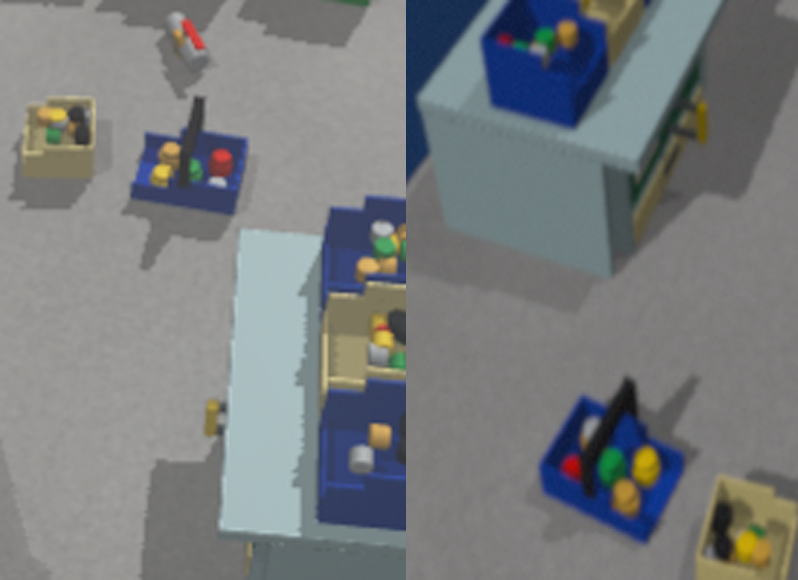

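Crops: the handle sits just outside the board's front edge, so the drawer is nearly closed. The tote's ends aren't distinct, so I'll find the open end from its wall heights.

Run:
```python
from h import *
a=np.radians(-3.8); ex=np.array([np.cos(a),np.sin(a)]); ey=np.array([-ex[1],ex[0]])
for n in ("scene","side"):
    f=np.load(f"pics/{n}0.npz"); C=cam(n); P=cloud(C,f['dep']).reshape(-1,3); im=f['im'].reshape(-1,3).astype(int)
    d=P[:,:2]-[.616,.271]; u=d@ex; v=d@ey
    blue=(im[:,2]>im[:,0]*1.6)&(im[:,2]>im[:,1]*1.4)
    for s in (-1,1):
      for lo,hi in ((-.08,-.05),(-.05,-.025),(-.025,.025),(.025,.05),(.05,.08)):
        m=blue&(abs(v-s*.043)<.01)&(u>lo)&(u<hi)&(P[:,2]>.003); q=P[m,2]
        if len(q)>4: print(n,'side',s,lo,hi,len(q),'z95',np.percentile(q,95).round(3))
    for s in (-1,1):
        m=blue&(abs(u-s*.063)<.008)&(abs(v)<.035); q=P[m,2]
        print(n,'end',s,len(q),np.percentile(q,[5,50,95]).round(3) if len(q) else '')
    m=(P[:,2]>.09)&(P[:,2]<.11)&(abs(v)<.07)&(abs(u)<.03)&(im.max(1)<80); print('bartop',m.sum(),u[m].mean().round(4),np.percentile(v[m],[3,97]).round(3), 'slope',np.polyfit(v[m],u[m],1).round(3))
```

```text
scene side -1 -0.08 -0.05 15 z95 0.024
scene side -1 -0.05 -0.025 30 z95 0.027
scene side -1 -0.025 0.025 78 z95 0.039
scene side -1 0.025 0.05 55 z95 0.045
scene side -1 0.05 0.08 38 z95 0.046
scene side 1 -0.08 -0.05 13 z95 0.025
scene side 1 -0.05 -0.025 11 z95 0.026
scene side 1 -0.025 0.025 42 z95 0.041
scene side 1 0.025 0.05 28 z95 0.044
scene side 1 0.05 0.08 23 z95 0.04
scene end -1 25 [-0.001  0.003  0.007]
scene end 1 25 [-0.     0.043  0.047]
bartop 73 0.0028 [-0.054  0.038] slope [-0.003  0.003]
side side -1 -0.08 -0.05 42 z95 0.031
side side -1 -0.05 -0.025 54 z95 0.029
side side -1 -0.025 0.025 132 z95 0.047
side side -1 0.025 0.05 25 z95 0.048
side side -1 0.05 0.08 46 z95 0.046
side side 1 -0.08 -0.05 35 z95 0.03
side side 1 -0.05 -0.025 47 z95 0.031
side side 1 -0.025 0.025 165 z95 0.068
side side 1 0.025 0.05 73 z95 0.048
side side 1 0.05 0.08 52 z95 0.047
side end -1 77 [0.002 0.005 0.008]
side end 1 165 [0.005 0.029 0.049]
bartop 193 -0.0013 [-0.046  0.047] slope [-0.001 -0.001]
```

Call:
{"op": "carry_out", "data": {"series": [[25,31,0,-0.03],[25,31,0,-0.03],[25,31,0,-0.03],[25,31,0,-0.03],[25,31,0,-0.03],[25,31,0,-0.03],[25,31,0,-0.03],[25,31,0,-0.03],[25,31,0,-0.03],[25,31,0,-0.03],[25,31,0,-0.03],[25,31,0,-0.03],[25,31,0,-0.03],[10,28,0,-0.02],[0,0,0,0]], "gripper": 0.5, "force": 20}}

```text
clock: 1.6
eef_pos: [0.6274, -0.1431, 0.2438]
eef_rot: [-179.7, 0.0, 3.6]
ft_force: [-0.5, 1.0, -0.6]
finger_gap: 0.0431
```

Run:
```python
from h import *
s=read_state(); print(s['clock'],s['q'].round(1),s['eef_pos'].round(4),s['eef_rot'].round(2),s['ft_force'].round(2),s['finger_gap'])
C,im,dep=snap("wrist","pics/w1.png"); print(C[2].round(3).tolist())
```

```text
1.6 [ 26.   18.8 -19.5  83.6   6.1  78.7 -80.2] [ 0.6274 -0.1431  0.2438] [-179.75    0.      3.59] [-0.54  0.99 -0.6 ] 0.04305487502642541
[[0.064, -0.963, -0.263, 0.699], [-0.998, -0.063, -0.012, -0.139], [-0.005, 0.263, -0.965, 0.384], [0.0, 0.0, 0.0, 1.0]]
```

View pics/w1.png

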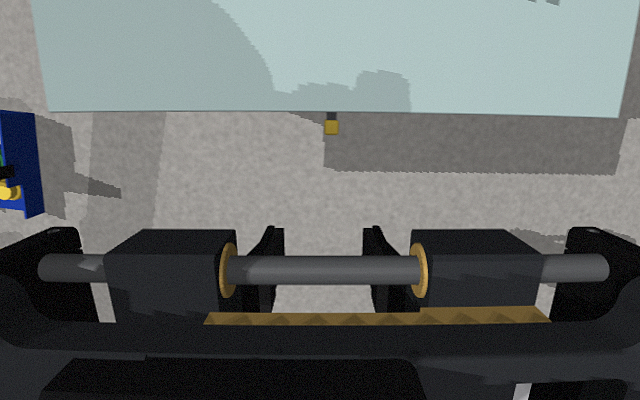

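Wrist view: the handle's top is at (331,127), just ahead of the board edge, which runs from (50,110) to (617,117).

Run:
```python
from h import *
f=np.load('pics/w1.npz'); K,d,_=cam("wrist"); C=(K,d,f['T']); im=f['im']; hsv=cv2.cvtColor(im,cv2.COLOR_RGB2HSV)
m=(hsv[...,0]>15)&(hsv[...,0]<35)&(hsv[...,1]>120); m[:, :300]=0; m[:,360:]=0; m[150:]=0
v,u=np.nonzero(m); print(u.min(),u.max(),v.min(),v.max()); 
print('handle',cast(C,[[(u.min()+u.max())/2,(v.min()+v.max())/2]],.123).round(4), cast(C,[[331,v.min()],[331,v.max()+1]],.123).round(4))
e=cast(C,[[60,110.5],[606,117]],.188); print('edge',e.round(4),'yaw',np.degrees(np.arctan2(-(e[0]-e[1])[0],(e[0]-e[1])[1])))
e0=cast(C,[[49,110.5],[617,117]],.188); print(e0.mean(0).round(4), np.linalg.norm(e0[0]-e0[1]))
P=cloud(C,f['dep']); print('cloud handle',np.nanmedian(P[m],0).round(4)); q=P[60:108,100:560].reshape(-1,3); print('board z',np.nanmedian(q[:,2]))
```

```text
325 338 120 134
handle [[ 0.6865 -0.1453  0.123 ]] [[ 0.692  -0.1445  0.123 ]
 [ 0.6801 -0.1454  0.123 ]]
edge [[ 0.6902  0.0266  0.188 ]
 [ 0.7085 -0.3152  0.188 ]] yaw 3.053310157774239
[ 0.6995 -0.1443  0.188 ] 0.35726245495164144
cloud handle [ 0.6865 -0.1449  0.1225]
board z 0.18774597976436672
```

Call:
{"op": "carry_out", "data": {"series": [[2.5,0,-2,0.149],[2.5,0,-2,0.149],[2.5,0,-2,0.149],[2.5,0,-2,0.149],[2.5,0,-2,0.149],[2.5,0,-2,0.149],[2.5,0,-2,0.149],[2.5,0,-2,0.149],[2.5,0,-2,0.149],[2.5,0,-2,0.149],[2.5,0,-2,0.149],[2.5,0,-2,0.149],[2.5,0,-2,0.149],[2.5,0,-2,0.149],[2.5,0,-2,0.149],[2.5,0,-2,0.149],[2.5,0,-2,0.149],[2.5,0,-2,0.149],[2.5,0,-2,0.149],[2.5,0,-2,0.149]]}}

```text
clock: 3.65
eef_pos: [0.675, -0.1528, 0.2039]
eef_rot: [-179.9, -0.1, 174.0]
ft_force: [-0.2, 0.8, -0.7]
finger_gap: 0.0433
```

Call:
{"op": "carry_out", "data": {"series": [[0,0,-6,0.14],[0,0,-6,0.01],[0,0,-6,0],[0,0,-6,0],[0,0,0,0]]}}

```text
clock: 4.15
eef_pos: [0.675, -0.1508, 0.1793]
eef_rot: [180.0, -0.1, -177.7]
ft_force: [-0.4, 1.2, -0.6]
finger_gap: 0.0435
```

Call:
{"op": "carry_out", "data": {"series": [[3,3,-8,0.01],[3,2,-8,0],[0,0,-8,0],[0,0,-7,0],[0,0,-3,0],[0,0,-2,0],[0,0,0,0]]}}

```text
clock: 4.85
eef_pos: [0.6817, -0.1455, 0.1444]
eef_rot: [180.0, -0.0, -177.0]
ft_force: [0.8, -0.1, 0.6]
finger_gap: 0.0435
```

Call:
{"op": "carry_out", "data": {"series": [[0,0,-1.5,0],[0,0,-1.5,0],[0,0,0,0]]}}

```text
clock: 5.15
eef_pos: [0.6817, -0.1454, 0.1415]
eef_rot: [180.0, -0.0, -177.0]
ft_force: [-0.0, 0.2, -0.6]
finger_gap: 0.0437
```

Call:
{"op": "carry_out", "data": {"series": [[0,0,-0.8,0],[0,0,0,0],[0,0,0,0],[0,0,0,0],[0,0,0,0],[0,0,0,0]], "gripper": 1, "force": 45}}

```text
clock: 5.75
eef_pos: [0.6818, -0.145, 0.1408]
eef_rot: [180.0, 0.0, -177.0]
ft_force: [0.1, 0.1, 0.1]
finger_gap: 0.0099
```

Call:
{"op": "carry_out", "data": {"series": [[-2,0,0,0],[-4,0,0,0],[-5,-0.3,0,0],[-6,-0.3,0,0],[0,0,0,0]]}}

```text
clock: 6.25
eef_pos: [0.665, -0.1459, 0.1409]
eef_rot: [180.0, 0.1, -177.0]
ft_force: [3.1, 0.1, -1.6]
finger_gap: 0.0103
```

Call:
{"op": "carry_out", "data": {"series": [[-6,-0.3,0,0],[-6,-0.3,0,0],[-6,-0.3,0,0],[-6,-0.3,0,0],[-5,-0.3,0,0],[0,0,0,0]]}}

```text
clock: 6.85
eef_pos: [0.6358, -0.1474, 0.1408]
eef_rot: [180.0, 0.0, -177.0]
ft_force: [2.9, 0.4, -1.5]
finger_gap: 0.0099
```

Run:
```python
from h import *
print(read_state()['eef_pos'])
C,im,dep=snap("side","pics/s2.png")
cv2.imwrite('pics/s2c.png',cv2.resize(im[60:260,180:400,::-1],None,fx=3,fy=3))
```

```text
[ 0.6358149  -0.14743714  0.14083455]
```

View pics/s2c.png

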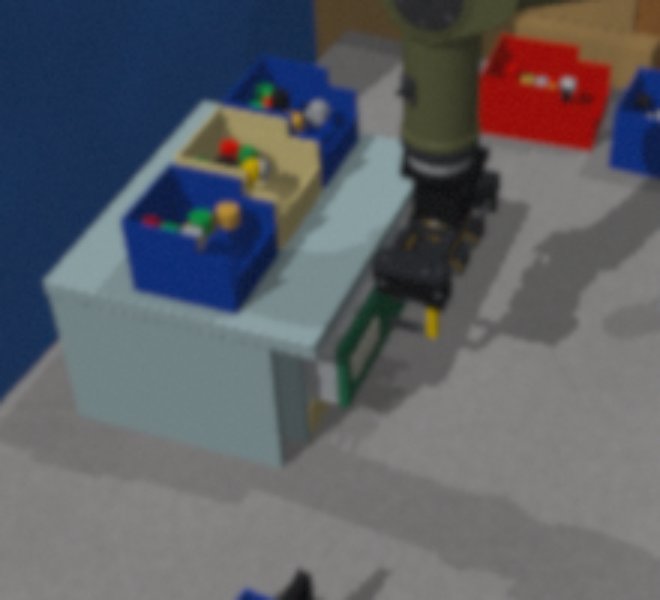

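The drawer is moving (about 46 mm open, handle at (432,322) under the fingers). I'll regrip lower and pull it to the stop.

Call:
{"op": "carry_out", "data": {"series": [[0,0,0,0],[0,0,0,0],[2,0,-6,0],[2,0,-12,0],[0,0,-12,0],[0,0,0,0]], "gripper": 0.6}}

```text
clock: 7.5
eef_pos: [0.6379, -0.1473, 0.1077]
eef_rot: [179.9, -0.3, -177.0]
ft_force: [0.1, -0.3, 0.0]
finger_gap: 0.0347
```

Call:
{"op": "carry_out", "data": {"series": [[0,0,0,0],[0,0,0,0],[0,0,0,0],[-8,-0.4,0,0],[-12,-0.6,0,0],[-12,-0.6,0,0],[-12,-0.6,0,0],[-12,-0.6,0,0],[-12,-0.6,0,0],[-12,-0.6,0,0],[-12,-0.6,0,0],[-12,-0.6,0,0],[-10,-0.6,0,0],[-6,-0.3,0,0],[0,0,0,0]], "gripper": 1, "force": 50}}

```text
clock: 9.0
eef_pos: [0.5195, -0.1537, 0.1113]
eef_rot: [-179.9, 0.0, -177.0]
ft_force: [0.8, 0.3, 1.1]
finger_gap: 0.0111
```

Call:
{"op": "carry_out", "data": {"series": [[-8,-0.4,0,0],[-6,-0.3,0,0],[-4,-0.2,0,0],[-2,0,0,0],[0,0,0,0]]}}

```text
clock: 9.5
eef_pos: [0.5004, -0.1547, 0.1113]
eef_rot: [-180.0, 0.1, -177.0]
ft_force: [4.7, -0.9, 0.7]
finger_gap: 0.0111
```

Call:
{"op": "carry_out", "data": {"series": [[-2,0,0,0],[-2,0,0,0],[-2,0,0,0],[0,0,0,0]]}}

```text
clock: 9.9
eef_pos: [0.4945, -0.155, 0.1113]
eef_rot: [-179.9, 0.1, -177.0]
ft_force: [4.0, -1.0, 1.1]
finger_gap: 0.0113
```

Call:
{"op": "carry_out", "data": {"series": [[-2,0,0,0],[-2,0,0,0],[-2,0,0,0],[0,0,0,0]]}}

```text
clock: 10.3
eef_pos: [0.4905, -0.1552, 0.1113]
eef_rot: [-179.9, 0.4, -177.0]
ft_force: [11.4, -3.0, -5.6]
finger_gap: 0.0115
```

Call:
{"op": "carry_out", "data": {"series": [[-2,0,0,0],[0,0,0,0],[0,0,0,0]]}}

```text
clock: 10.6
eef_pos: [0.4904, -0.1552, 0.1113]
eef_rot: [-179.9, 0.6, -177.0]
ft_force: [18.1, -3.3, -12.2]
finger_gap: 0.0111
```

Call:
{"op": "carry_out", "data": {"series": [[2,0,0,0],[0,0,0,0],[0,0,0,0],[0,0,25,0],[0,0,35,0],[0,0,35,0],[5,25,30,0.1],[10,32,5,0.13],[12,36,0,0.14],[12,36,0,0.14],[12,36,0,0.14],[12,36,0,0.14],[12,36,0,0.14],[12,36,0,0.14],[12,36,0,0.14],[12,36,0,0.14],[12,36,0,0.1],[8,25,0,0],[2,10,0,0],[0,0,0,0]], "gripper": 0}}

```text
clock: 12.6
eef_pos: [0.6195, 0.263, 0.2403]
eef_rot: [179.9, -0.0, -93.8]
ft_force: [-0.6, -0.2, 0.0]
finger_gap: 0.0866
```

```bash
cat > look.py <<'E'
from h import *
import sys
s=read_state(); print(s['clock'],s['q'].round(1),s['eef_pos'].round(4),s['eef_rot'].round(2),s['ft_force'].round(1),s['finger_gap'].round(4))
C,im,dep=snap("wrist",f"pics/{sys.argv[1]}.png")
P=cloud(C,dep); v=cv2.cvtColor(im,cv2.COLOR_RGB2HSV)[...,2]
m=(v<70)&(abs(P[...,2]-.1)<.008)&(np.hypot(P[...,0]-.616,P[...,1]-.271)<.08)
Q=np.float32(P[m][:,:2]*1000); print(len(Q)); 
if len(Q)>10: r=cv2.minAreaRect(Q); print('bar',r,np.median(P[m][:,2]))
E
python3 look.py w2
```

```text
Traceback (most recent call last):
  File "look.py", line 3, in <module>
    s=read_state(); print(s['clock'],s['q'].round(1),s['eef_pos'].round(4),s['eef_rot'].round(2),s['ft_force'].round(1),s['finger_gap'].round(4))
                                                                                                                        ^^^^^^^^^^^^^^^^^^^^^
AttributeError: 'float' object has no attribute 'round'
```

Yaw −93.8 was reached without trouble.

```bash
sed -i "s/,s\['finger_gap'\].round(4)/,s['finger_gap']/" look.py; python3 look.py w2
```

```text
12.6 [ 17.3  35.7 -65.2  78.1  32.   86.  130.6] [0.6195 0.263  0.2403] [ 1.7989e+02 -2.0000e-02 -9.3770e+01] [-0.6 -0.2  0. ] 0.0866306329651012
1282
bar ((616.1144409179688, 269.7016906738281), (97.41789245605469, 12.694466590881348), 86.70864868164062) 0.09984570947095775
```

View pics/w2.png

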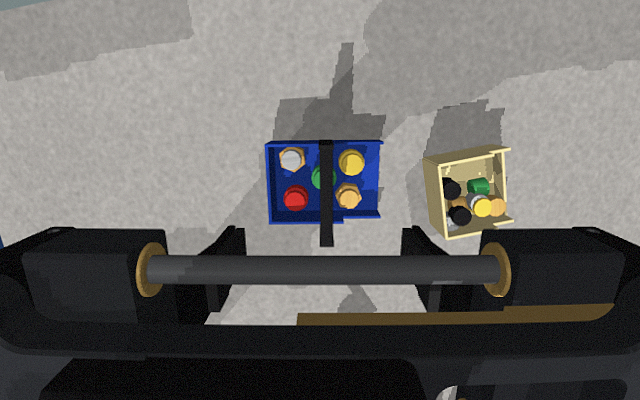

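Wrist view: the five fittings stand in the tote at (265–380, 140–222), under the bar at column 327. The open front faces the robot, and the screw bin is off to the right.

Call:
{"op": "carry_out", "data": {"series": [[-2,4,-20,0],[-2,4,-30,0],[0,0,-35,0],[0,0,-30,0],[0,0,-20,0],[0,0,-11,0],[0,0,0,0]]}}

```text
clock: 13.35
eef_pos: [0.6166, 0.268, 0.0938]
eef_rot: [179.9, -0.1, -94.0]
ft_force: [0.7, 0.8, -0.0]
finger_gap: 0.0873
```

Call:
{"op": "carry_out", "data": {"series": [[0,0,0,0],[0,0,0,0],[0,0,0,0],[0,0,0,0],[0,0,0,0],[0,0,0,0],[0,0,0,0],[0,0,0,0]], "gripper": 1, "force": 35}}

```text
clock: 14.15
eef_pos: [0.6167, 0.2696, 0.0947]
eef_rot: [180.0, 0.0, -93.9]
ft_force: [0.2, -0.5, -0.7]
finger_gap: 0.0311
```

Call:
{"op": "carry_out", "data": {"series": [[0,0,0,0],[0,0,0,0],[0,0,0,0],[0,0,0,0]]}}

```text
clock: 14.55
eef_pos: [0.6169, 0.2695, 0.0947]
eef_rot: [-180.0, 0.0, -93.9]
ft_force: [1.1, -0.2, -0.7]
finger_gap: 0.0116
```

Call:
{"op": "carry_out", "data": {"series": [[0,0,5,0],[0,0,12,0],[0,0,20,0],[0,0,28,0],[0,0,30,-0.05],[0,0,28,-0.1],[0,-5,20,-0.14],[0,-12,8,-0.14],[0,-20,4,-0.14],[-2,-25,0,-0.14],[-2,-25,0,-0.14],[-2,-25,0,-0.14],[-2,-25,0,-0.14],[-2,-25,0,-0.14],[-2,-25,0,-0.14],[-2,-25,0,-0.14],[-2,-25,0,-0.14],[-2,-25,0,-0.14],[-2,-25,0,-0.14],[-2,-25,0,-0.14]]}}

```text
clock: 16.55
eef_pos: [0.5946, -0.0422, 0.2515]
eef_rot: [179.9, 0.1, 145.0]
ft_force: [0.2, -0.4, -5.0]
finger_gap: 0.0119
```

Call:
{"op": "carry_out", "data": {"series": [[-2,-25,0,-0.14],[-2,-25,0,-0.14],[-2,-22,0,-0.14],[-2,-18,0,-0.14],[0,-12,0,-0.14],[0,-6,0,-0.14],[0,0,0,-0.14],[0,0,0,-0.1],[0,0,0,0],[0,0,0,0]]}}

```text
clock: 17.55
eef_pos: [0.587, -0.1495, 0.2508]
eef_rot: [179.9, 0.0, 83.5]
ft_force: [-0.5, 0.4, -4.8]
finger_gap: 0.0119
```

Call:
{"op": "carry_out", "data": {"series": [[0,0,-3,0.06],[0,0,-4,0.06],[0,0,-3,0.048],[0,0,0,0],[0,0,0,0]]}}

```text
clock: 18.05
eef_pos: [0.5868, -0.1502, 0.2401]
eef_rot: [180.0, -0.0, 92.9]
ft_force: [-0.3, 1.3, -4.8]
finger_gap: 0.0115
```

Run:
```python
from h import *
s=read_state(); print(s['clock'],s['eef_pos'],s['eef_rot'])
C,im,dep=snap("side","pics/s3.png"); C2,im2,_=snap("scene","pics/c3.png")
cv2.imwrite('pics/m3.png',cv2.hconcat([cv2.resize(im[60:260,220:420,::-1],(400,400)),cv2.resize(im2[150:350,270:470,::-1],(400,400))]))
C,im,dep=snap("wrist","pics/w3.png"); P=cloud(C,dep); h=cv2.cvtColor(im,cv2.COLOR_RGB2HSV)
g=(h[...,0]>60)&(h[...,0]<95)&(h[...,1]>90)&(abs(P[...,2]-.137)<.006)
Q=P[g]; print(len(Q),Q.min(0) if len(Q) else '',Q.max(0) if len(Q) else '')
P=cloud(C2,snap("scene","pics/c3.png")[2]); h=cv2.cvtColor(im2,cv2.COLOR_RGB2HSV)
g=(h[...,0]>60)&(h[...,0]<95)&(h[...,1]>90)&(abs(P[...,2]-.137)<.006)&(P[...,0]>.5)&(P[...,0]<.6)&(P[...,1]<.05)&(P[...,1]>-.35)
Q=P[g]; print(len(Q)); r=np.polyfit(Q[:,1],Q[:,0],1); print(r,'x at y=-.15',np.polyval(r,-.15), Q[:,1].min(),Q[:,1].max())
```

```text
18.05 [ 0.58681632 -0.15019858  0.24011555] [ 1.79981578e+02 -4.14496337e-03  9.29421239e+01]
1845 [ 0.54132271 -0.1078464   0.13111348] [ 0.55722112 -0.02739089  0.13934314]
0Traceback (most recent call last):
  File "<stdin>", line 10, in <module>
    raise TypeError("expected non-empty vector for x")
TypeError: expected non-empty vector for x
```

View pics/m3.png

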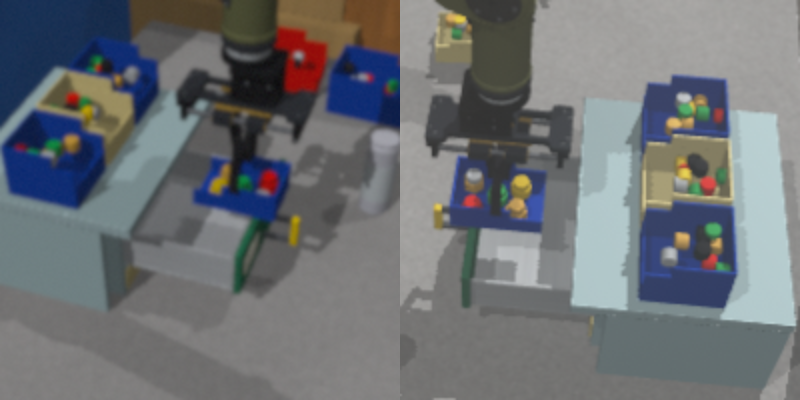

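Drawer fully out, tote upright over it with all five fittings, its back end above the green front (whose top is at x .541–.557, as expected). Next I set the back end on the drawer front, loosen the grip a little and lower the bar along an arc, so that the tote pivots about the front's edge.

Call:
{"op": "carry_out", "data": {"series": [[0,0,-4,0],[0,0,-5,0],[5,0,-4,0],[8,0.5,-5,0],[0,0,0,0]], "force": 15}}

```text
clock: 18.75
eef_pos: [0.6022, -0.1497, 0.2239]
eef_rot: [179.7, 0.1, 93.0]
ft_force: [1.0, -0.5, 6.0]
finger_gap: 0.0143
```

Call:
{"op": "carry_out", "data": {"series": [[7,0.4,-5,0],[6,0.3,-5,0],[6,0.3,-6,0],[6,0.3,-6,0],[0,0,0,0]]}}

```text
clock: 19.25
eef_pos: [0.6274, -0.1484, 0.2013]
eef_rot: [179.7, 0.0, 93.0]
ft_force: [4.1, 0.3, 5.6]
finger_gap: 0.0193
```

Call:
{"op": "carry_out", "data": {"series": [[5,0.3,-7,0],[4,0.2,-7,0],[4,0.2,-7,0],[3,0.2,-7,0],[0,0,0,0],[0,0,0,0]]}}

```text
clock: 19.85
eef_pos: [0.6437, -0.1476, 0.1735]
eef_rot: [179.6, 0.0, 92.9]
ft_force: [6.9, 0.2, 3.9]
finger_gap: 0.0216
```

Run:
```python
from h import *
C,im,dep=snap("side","pics/s4.png"); C2,im2,_=snap("scene","pics/c4.png")
cv2.imwrite('pics/m4.png',cv2.hconcat([cv2.resize(im[110:230,250:370,::-1],(400,400)),cv2.resize(im2[190:310,280:400,::-1],(400,400))]))
```

```text
(no output)
```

View pics/m4.png

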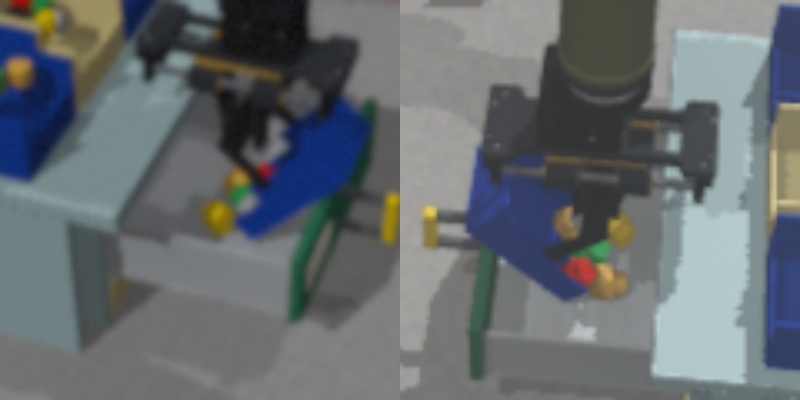

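The tote is tilted with the fittings slid to its lip and some already dropping, though the lip is close to the drawer floor. I'll draw the tote back and wiggle it to free them.

Call:
{"op": "carry_out", "data": {"series": [[-6,0,3,0],[-6,0,3,0],[5,0,0,0],[-9,0,2,0],[5,0,0,0],[-9,0,2,0],[5,0,0,0],[-7,0,0,0],[0,0,0,0]]}}

```text
clock: 20.85
eef_pos: [0.6325, -0.1478, 0.1922]
eef_rot: [177.9, 0.3, 93.0]
ft_force: [24.0, -0.1, 15.8]
finger_gap: 0.0206
```

Run:
```python
from h import *
C,im,dep=snap("side","pics/s5.png"); C2,im2,_=snap("scene","pics/c5.png")
cv2.imwrite('pics/m5.png',cv2.hconcat([cv2.resize(im[110:230,250:370,::-1],(400,400)),cv2.resize(im2[190:310,280:400,::-1],(400,400))]))
```

```text
(no output)
```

View pics/m5.png

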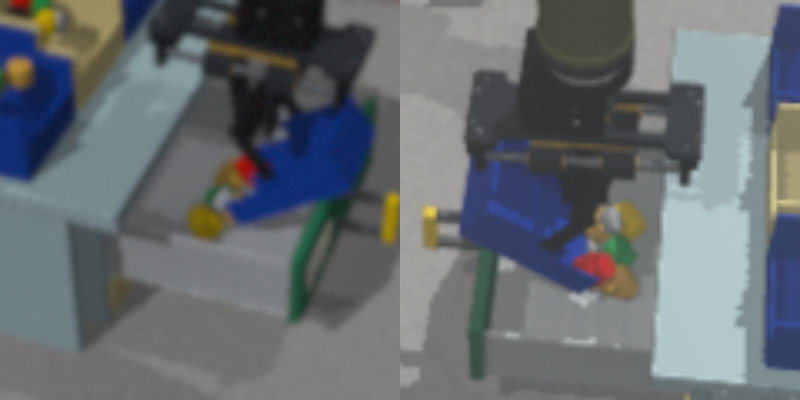

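Call:
{"op": "carry_out", "data": {"series": [[4,0,12,0],[-2,0,12,0],[-4,0,8,0],[-4,0,6,0],[0,0,0,0]]}}

```text
clock: 21.45
eef_pos: [0.6116, -0.1481, 0.2199]
eef_rot: [-179.9, 0.0, 92.9]
ft_force: [-0.5, -0.9, 1.9]
finger_gap: 0.0136
```

Run:
```python
from h import *
C,im,dep=snap("side","pics/s6.png"); C2,im2,_=snap("scene","pics/c6.png")
cv2.imwrite('pics/m6.png',cv2.hconcat([cv2.resize(im[110:230,250:370,::-1],(400,400)),cv2.resize(im2[190:310,280:400,::-1],(400,400))]))
```

```text
(no output)
```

View pics/m6.png

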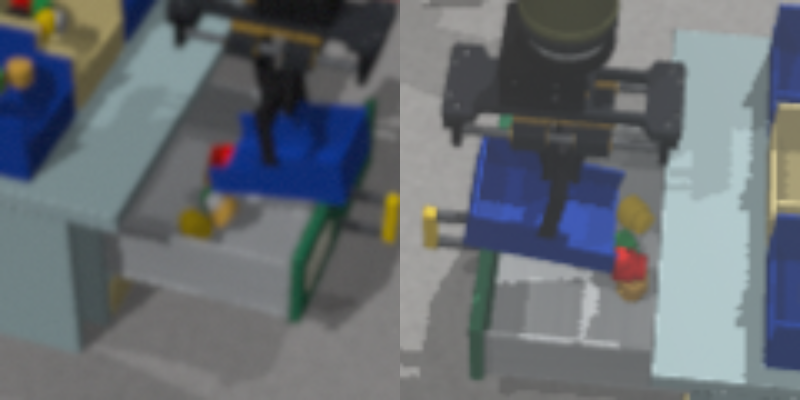

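Four fittings are out and down in the drawer. The red one looks to be at the tote's lip, so I'll check its height from depth.

```bash
cat > red.py <<'E'
from h import *
import sys
for n,k in (("side","s"),("scene","c")):
    f=np.load(f'pics/{k}{sys.argv[1]}.npz'); C=cam(n); P=cloud(C,f['dep']); h=cv2.cvtColor(f['im'],cv2.COLOR_RGB2HSV)
    R=(P[...,0]>.55)&(P[...,0]<.76)&(abs(P[...,1]+.15)<.13)&(P[...,2]<.2)&(P[...,2]>.05)&(h[...,1]>120)
    H=h[...,0]
    for nm,m in (('red',(H<6)|(H>172)),('green',(H>50)&(H<90)),('yel/brass',(H>12)&(H<35)),('blue',(H>105)&(H<130))):
        m=m&R
        if m.sum()>3: Q=P[m]; print(n,nm,m.sum(),np.percentile(Q,5,axis=0).round(3),np.median(Q,0).round(3),np.percentile(Q,95,axis=0).round(3))
E
python3 red.py 6
```

```text
side red 29 [ 0.67  -0.175  0.106] [ 0.676 -0.164  0.114] [ 0.685 -0.157  0.118]
side green 8 [ 0.55  -0.264  0.134] [ 0.552 -0.102  0.136] [ 0.556 -0.084  0.14 ]
side yel/brass 102 [ 0.643 -0.114  0.078] [ 0.664 -0.097  0.088] [ 0.685 -0.083  0.099]
side blue 792 [ 0.556 -0.195  0.127] [ 0.597 -0.163  0.147] [ 0.655 -0.102  0.18 ]
scene red 77 [ 0.667 -0.186  0.101] [ 0.678 -0.178  0.111] [ 0.691 -0.165  0.118]
scene yel/brass 67 [ 0.664 -0.112  0.075] [ 0.675 -0.104  0.084] [ 0.686 -0.092  0.09 ]
scene blue 796 [ 0.556 -0.196  0.122] [ 0.616 -0.151  0.136] [ 0.656 -0.11   0.175]
```

The red cap is at x ≈ .67–.69, beyond the tote's lip (.656) and below the drawer's rim, so it is out. Now I'll square up and lift the empty tote.

Call:
{"op": "carry_out", "data": {"series": [[-5,0,4,0],[-8,0,6,0],[-6,0,10,0],[0,0,15,0],[0,0,15,0],[0,0,10,0],[0,0,0,0]], "force": 45}}

```text
clock: 22.25
eef_pos: [0.5951, -0.1477, 0.2824]
eef_rot: [179.8, 0.1, 92.9]
ft_force: [-0.1, -0.1, -1.8]
finger_gap: 0.0117
```

```bash
python3 - <<'E'
from h import *
snap("side","pics/s7.png"); snap("scene","pics/c7.png")
E
python3 red.py 7
```

```text
side red 62 [ 0.662 -0.177  0.102] [ 0.671 -0.163  0.113] [ 0.684 -0.155  0.119]
side green 72 [ 0.551 -0.24   0.083] [ 0.554 -0.137  0.092] [ 0.672 -0.115  0.138]
side yel/brass 110 [ 0.636 -0.164  0.071] [ 0.673 -0.097  0.084] [ 0.688 -0.081  0.091]
side blue 282 [ 0.557 -0.193  0.193] [ 0.613 -0.17   0.197] [ 0.654 -0.103  0.199]
scene red 78 [ 0.665 -0.185  0.1  ] [ 0.675 -0.178  0.111] [ 0.688 -0.165  0.118]
scene green 4 [ 0.658 -0.131  0.08 ] [ 0.659 -0.13   0.085] [ 0.661 -0.129  0.092]
scene yel/brass 70 [ 0.666 -0.11   0.071] [ 0.678 -0.101  0.084] [ 0.69  -0.089  0.091]
scene blue 517 [ 0.555 -0.164  0.188] [ 0.617 -0.138  0.193] [ 0.652 -0.11   0.197]
```

Call:
{"op": "carry_out", "data": {"series": [[0,8,0,0],[0,16,0,0],[2,24,0,0],[2,30,0,0],[3,34,0,0],[3,36,0,0],[3,36,0,0],[3,36,0,0],[3,36,0,0],[3,34,0,0],[3,30,-10,0],[2,26,-20,0],[2,22,-25,0],[0,16,-30,0],[0,10,-30,0],[0,6,-25,0],[0,0,-15,0],[0,0,-8,0],[0,0,0,0]]}}

```text
clock: 24.25
eef_pos: [0.6223, 0.2518, 0.116]
eef_rot: [-179.9, 0.0, 92.9]
ft_force: [-1.0, 0.2, -3.0]
finger_gap: 0.0117
```

Run:
```python
from h import *
s=read_state(); print(s['clock'],s['eef_pos'],s['eef_rot'])
p=s['eef_pos']
for n,k in (("side","s"),("scene","c")):
    C,im,dep=snap(n,f"pics/{k}8.png"); P=cloud(C,dep); h=cv2.cvtColor(im,cv2.COLOR_RGB2HSV)
    near=(np.hypot(P[...,0]-p[0],P[...,1]-p[1])<.12)&(P[...,2]>.008)
    m=near&(h[...,0]>105)&(h[...,0]<130)&(h[...,1]>110); Q=P[m]; print(n,'blue',m.sum(),np.percentile(Q,[2,50,98],axis=0).round(3).tolist()); print(cv2.minAreaRect(np.float32(Q[:,:2]*1000)))
    for nm,b in (('col',(h[...,1]>130)&((h[...,0]<100)|(h[...,0]>135))),):
        m2=near&b&(np.hypot(P[...,0]-p[0],P[...,1]-p[1])<.07); print('nonblue coloured in tote',m2.sum())
    B=(abs(P[...,0]-.50)<.07)&(abs(P[...,1]-.27)<.12)&(P[...,2]>.02)&(P[...,2]<.07)&(h[...,0]>15)&(h[...,0]<35)
    if B.sum()>10: print('bin?',np.percentile(P[B],[2,98],axis=0).round(3).tolist())
```

```text
24.25 [0.62232554 0.25176011 0.11600367] [-1.79920982e+02  4.37186741e-02  9.29049618e+01]
side blue 1419 [[0.553, 0.206, 0.026], [0.607, 0.255, 0.038], [0.68, 0.299, 0.124]]
((609.1690673828125, 251.94529724121094), (147.95364379882812, 97.19824981689453), 3.2452621459960938)
nonblue coloured in tote 37
bin? [[0.432, 0.246, 0.022], [0.494, 0.339, 0.057]]
scene blue 606 [[0.56, 0.202, 0.023], [0.631, 0.259, 0.033], [0.681, 0.298, 0.076]]
((620.9431762695312, 250.22657775878906), (125.2841567993164, 101.26373291015625), 2.3395605087280273)
nonblue coloured in tote 0
bin? [[0.431, 0.241, 0.022], [0.497, 0.339, 0.058]]
```

Call:
{"op": "carry_out", "data": {"series": [[0,0,-8,0],[0,0,-7,0],[0,0,-4,0],[0,0,-1.5,0],[0,0,-1,0],[0,0,0,0]]}}

```text
clock: 24.95
eef_pos: [0.6228, 0.2523, 0.0952]
eef_rot: [180.0, -0.0, 92.9]
ft_force: [-0.0, 0.1, -1.8]
finger_gap: 0.0117
```

Call:
{"op": "carry_out", "data": {"series": [[0,0,-1,0],[0,0,0,0]]}}

```text
clock: 25.15
eef_pos: [0.6228, 0.2523, 0.0943]
eef_rot: [180.0, -0.0, 92.9]
ft_force: [-0.3, 0.2, -3.7]
finger_gap: 0.0115
```

Call:
{"op": "carry_out", "data": {"series": [[0,0,-1,0],[0,0,-0.5,0],[0,0,0,0]]}}

```text
clock: 25.45
eef_pos: [0.6227, 0.2522, 0.0927]
eef_rot: [180.0, 0.0, 92.9]
ft_force: [0.9, -0.4, -2.6]
finger_gap: 0.0114
```

Call:
{"op": "carry_out", "data": {"series": [[0,0,-1,0],[0,0,-1,0],[0,0,0,0]]}}

```text
clock: 25.75
eef_pos: [0.622, 0.2523, 0.0918]
eef_rot: [-179.9, 0.0, 92.9]
ft_force: [-4.1, -2.2, 5.4]
finger_gap: 0.0114
```

Contact (+5 N). Release and go straight up.

Call:
{"op": "carry_out", "data": {"series": [[0,0,0.5,0],[0,0,0,0],[0,0,0,0],[0,0,0,0],[0,0,8,0],[0,0,20,0],[0,0,30,0],[0,0,35,0],[0,0,35,0],[0,0,30,0],[-30,0,10,0],[-35,0,0,0],[-35,0,0,0],[-35,0,0,0],[0,0,0,0]], "gripper": 0.4}}

```text
clock: 27.25
eef_pos: [0.4834, 0.2539, 0.2603]
eef_rot: [180.0, 0.1, 93.2]
ft_force: [-0.5, 0.7, 1.4]
finger_gap: 0.052
```

```bash
python3 - <<'E'
from h import *
for n,k in (("side","s"),("scene","c")):
    C,im,dep=snap(n,f"pics/{k}9.png"); P=cloud(C,dep); h=cv2.cvtColor(im,cv2.COLOR_RGB2HSV)
    near=(np.hypot(P[...,0]-.622,P[...,1]-.252)<.1)
    m=near&(h[...,0]>105)&(h[...,0]<130)&(h[...,1]>110); Q=P[m]; print(n,'blue z',np.percentile(Q[:,2],[2,50,98]).round(3))
    m=near&(h[...,2]<70)&(P[...,2]>.07); print('bar top',np.median(P[m],0).round(3) if m.sum() else '')
    ye=(h[...,0]>15)&(h[...,0]<35)&(h[...,1]>120)&(P[...,2]>.075)&(P[...,2]<.13)&(abs(P[...,0]-.49)<.05)&(abs(P[...,1]+.155)<.05)
    print('handle',np.median(P[ye],0).round(4) if ye.sum() else '')
    if n=="side": A=im
cv2.imwrite('pics/m9.png',cv2.hconcat([cv2.resize(A[110:330,200:420,::-1],(400,400)),cv2.resize(im[120:340,250:470,::-1],(400,400))]))
E
python3 red.py 9
```

```text
side blue z [0.002 0.011 0.089]
bar top [0.561 0.262 0.345]
handle [ 0.4973 -0.1514  0.1035]
scene blue z [-0.003  0.005  0.047]
bar top [0.543 0.234 0.348]
handle [ 0.499  -0.161   0.1104]
side green 108 [ 0.55  -0.252  0.089] [ 0.552 -0.213  0.136] [ 0.558 -0.107  0.14 ]
side yel/brass 11 [ 0.678 -0.096  0.082] [ 0.684 -0.084  0.084] [ 0.69  -0.076  0.088]
scene red 74 [ 0.665 -0.186  0.101] [ 0.675 -0.178  0.11 ] [ 0.688 -0.166  0.118]
scene green 8 [ 0.657 -0.138  0.083] [ 0.659 -0.133  0.086] [ 0.661 -0.127  0.09 ]
scene yel/brass 75 [ 0.665 -0.11   0.071] [ 0.678 -0.101  0.084] [ 0.689 -0.091  0.093]
```

View pics/m9.png

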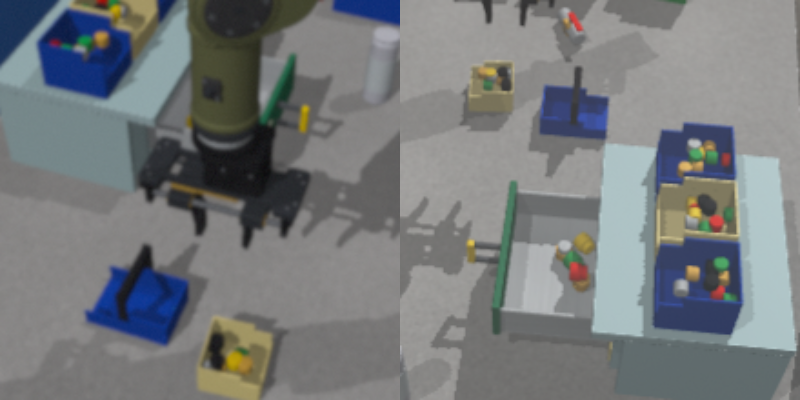

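All five fittings are in the drawer at (560–595, 235–285) in the right-hand crop, the tote stands upright and empty, and the bystanders look unmoved. Next I compare the drawer and bystander positions with the earlier frames.

Run:
```python
from h import *
for n,ks in (("side",("s3","s9")),("scene",("c3","c9"))):
    C=cam(n)
    for k in ks:
        f=np.load(f'pics/{k}.npz'); P=cloud(C,f['dep']); h=cv2.cvtColor(f['im'],cv2.COLOR_RGB2HSV)
        ye=(h[...,0]>15)&(h[...,0]<35)&(h[...,1]>120)&(P[...,2]>.075)&(P[...,2]<.13)&(abs(P[...,0]-.49)<.05)&(abs(P[...,1]+.155)<.05)
        v,u=np.nonzero(ye); print(k,ye.sum(),u.mean().round(2),v.mean().round(2),np.median(P[ye],0).round(4))
    a=np.load(f'pics/{n}0.npz')['im'].astype(int); b=np.load(f'pics/{ks[1]}.npz')['im'].astype(int)
    for nm,(x0,y0,x1,y1) in (dict(can=(228,300,262,345),bin=(284,150,316,184),valve=(332,120,356,146)) if n=="scene" else dict(can=(396,120,424,170),bin=(304,284,354,332),valve=(228,338,250,388))).items():
        print(nm,abs(a-b)[y0:y1,x0:x1].mean().round(1))
```

```text
s3 61 366.8 174.64 [ 0.4967 -0.1511  0.1033]
s9 60 366.82 174.53 [ 0.4973 -0.1514  0.1035]
can 13.3
bin 6.8
valve 7.6
c3 39 288.69 257.23 [ 0.4994 -0.1609  0.1066]
c9 39 288.69 257.23 [ 0.499  -0.161   0.1104]
can 11.2
bin 5.3
valve 3.0
```

The drawer hasn't moved since before the pour, but the cameras put its opening at about 0.1885 m. There's time to confirm it is at the stop, so I'll push its front outward gently from inside with closed fingers.

Call:
{"op": "carry_out", "data": {"series": [[5,-15,0,0],[8,-28,0,0],[10,-35,0,0],[10,-38,0,0],[10,-38,0,0],[10,-38,0,0],[10,-38,0,0],[10,-38,0,0],[10,-36,0,0],[10,-30,0,0],[8,-20,0,0],[4,-15,-20,0],[2,-6,-35,0],[0,0,-35,0],[0,0,-25,0],[0,0,-13,0],[0,0,0,0]], "gripper": 1, "force": 20}}

```text
clock: 29.05
eef_pos: [0.5941, -0.1223, 0.1293]
eef_rot: [-179.8, -0.1, 93.0]
ft_force: [-0.2, 0.6, 0.5]
finger_gap: 0.0004
```

Call:
{"op": "carry_out", "data": {"series": [[-3,0,0,0],[-3,0,0,0],[-3,0,0,0],[0,0,0,0]]}}

```text
clock: 29.45
eef_pos: [0.5858, -0.123, 0.1324]
eef_rot: [179.9, 0.1, 92.9]
ft_force: [0.5, -0.5, 0.3]
finger_gap: 0.0003
```

Call:
{"op": "carry_out", "data": {"series": [[-3,0,0,0],[-3,0,0,0],[-2,0,0,0],[-2,0,0,0],[0,0,0,0]]}}

```text
clock: 29.95
eef_pos: [0.5755, -0.1228, 0.1313]
eef_rot: [-180.0, 0.0, 92.9]
ft_force: [0.6, -0.4, -0.0]
finger_gap: 0.0005
```

Call:
{"op": "carry_out", "data": {"series": [[-2,0,0,0],[-2,0,0,0],[0,0,0,0]]}}

```text
clock: 30.25
eef_pos: [0.5715, -0.1228, 0.1313]
eef_rot: [-180.0, 0.0, 92.9]
ft_force: [-0.1, 0.3, -0.0]
finger_gap: 0.0006
```

Call:
{"op": "carry_out", "data": {"series": [[-2,0,0,0],[-2,0,0,0],[0,0,0,0]]}}

```text
clock: 30.55
eef_pos: [0.5685, -0.1227, 0.1315]
eef_rot: [179.9, 0.0, 92.9]
ft_force: [3.0, 0.3, -1.4]
finger_gap: 0.0007
```

Call:
{"op": "carry_out", "data": {"series": [[-1,0,0,0],[-1,0,0,0],[0,0,0,0]]}}

```text
clock: 30.85
eef_pos: [0.5683, -0.1226, 0.1319]
eef_rot: [179.6, 0.0, 92.9]
ft_force: [8.6, 0.7, -3.9]
finger_gap: 0.0005
```

Call:
{"op": "carry_out", "data": {"series": [[-1,0,0,0],[-1.5,0,0,0],[0,0,0,0]]}}

```text
clock: 31.15
eef_pos: [0.5681, -0.1225, 0.1324]
eef_rot: [179.3, 0.0, 93.0]
ft_force: [14.0, -0.3, -7.4]
finger_gap: 0.0009
```

It holds firm at 14 N, so the drawer is at its stop. I'll back off, rise clear and hand in.

Call:
{"op": "carry_out", "data": {"series": [[4,0,0,0],[6,0,0,0],[4,0,10,0],[0,0,30,0],[0,0,40,0],[0,0,40,0],[-20,0,10,0],[-30,0,0,0],[-30,0,0,0],[0,0,0,0]]}}

```text
clock: 32.15
eef_pos: [0.4943, -0.1233, 0.2621]
eef_rot: [-179.9, 0.1, 92.8]
ft_force: [-0.1, 0.4, 0.4]
finger_gap: 0.0007
```

```bash
python3 - <<'E'
from h import *
C=cam("side"); 
for n,k in (("side","s"),("scene","c")):
    C,im,dep=snap(n,f"pics/{k}10.png"); P=cloud(C,dep); h=cv2.cvtColor(im,cv2.COLOR_RGB2HSV)
    ye=(h[...,0]>15)&(h[...,0]<35)&(h[...,1]>120)&(P[...,2]>.075)&(P[...,2]<.13)&(abs(P[...,0]-.49)<.05)&(abs(P[...,1]+.155)<.05)
    print(n,'handle',np.median(P[ye],0).round(4) if ye.any() else '')
s=read_state(); print(s['eef_pos'],s['ft_force']); print(ticket.sign_off())
E
python3 red.py 10
```

```text
side handle [ 0.4967 -0.151   0.1025]
scene handle [ 0.4993 -0.1609  0.1083]
[ 0.49723574 -0.1229476   0.26214421] [0.95275678 0.4838389  0.86537193]
the job is handed in; nothing more can be done
None
the job is handed in; nothing more can be done
```

The job is done and handed in at about 32 s of the 72 s allowed: the drawer is fully open, all five fittings are in it, and the empty tote stands upright on the table.

- **Drawer:** The moves could not lean the gripper, so I gripped the top few millimetres of the handle with the gripper's body just above the shelf board. I pulled about 46 mm, regripped lower and pulled to the stop.
- **Pouring:** I lifted the tote by its bar and turned its open front towards the shelf. I rested its back end on the drawer front and lowered the bar so that the tote tipped. A few wiggles freed the fittings, and I put the tote back close to where it started.

**Last checks:**
- **Fittings and tote:** The final picture shows all five fittings in the drawer, with the red cap lying on the others below the rim. The tote was empty and upright.
- **Drawer stop:** Before handing in, I pushed the drawer front outward from inside. It held firm at 14 N, and the cameras showed the handle within about 1 mm of where it was before the pour.
- **Bystanders:** The screw bin, can and valve looked unmoved.

**One disagreement:** The cameras give an opening of about 0.189 m, while the gripper's own travel suggested about 0.194 m. I put this down to slip during the first shallow grip. The last colour check, of the fittings, did not run because the job was already handed in.

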